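Angle the aluminium profile past the post into its bay

TASK

Push the slotted aluminium profile across the worktop with your fingertips, angling it past the steel post so that it ends in the blue bay behind the post: between the two end stops, with its whole length up against the rear fence. Push gently and never grip it: it stays flat on the worktop all the way, not lifted or tipped, and the other loose things stay where they are.

Things in the scene. Friction and masses are not known exactly. Their poses are not given: they have to be found in the camera images.
- bay: Fixed blue bay, 30 mm tall, open to the robot and upwards; its floor is the worktop, marked by a white sheet without thickness. Origin: on the worktop, middle of the rear fence's inner (robot-side) face; x points away from the robot through the fence, y along it to the left, z up (turned up to 0.15 rad). Fence: 264 mm along y, 14 mm thick (x 0 to 14), with 4 mm high feet behind to x 33.
- stop_left (a point): Left end stop of the bay: where its inner face meets the fence, on the worktop (bay x 0, y +118 mm). The stop is 14 mm thick, 30 mm tall and runs from the fence 40 mm towards the robot. Axes as the bay's.
- stop_right (a point): The same for the right end stop (bay x 0, y -118 mm): 236 mm are free between the stops.
- post (a point): Foot, on the worktop, of the axis of the fixed upright steel post in the bay's mouth: 14 mm in diameter, 45 mm tall, at bay x -58, y +48 mm, so that 51 mm are free between it and the fence. Axes as the bay's.
- profile: Loose straight length of slotted silver aluminium profile with black end caps, 200 mm long along its own y axis, 25 x 25 mm in section, about 0.25 kg, lying on the worktop in front of the bay, roughly parallel to the fence and offset to the right. Origin: centre of its underside; z up. Both ends are alike.
- profile_center (a point): Centre of the profile (12.5 mm above its underside), axes as the profile's.
- profile_end_1 (a point): Centre of the profile's end face at its own y = +100 mm (the left end at the start).
- profile_end_2 (a point): Centre of the profile's end face at its own y = -100 mm (the right end at the start).
- white_vial: Bystander, not to be moved: small clear vial with a white cap, 28 mm wide, 60 mm tall, standing behind the bay. Origin: centre of its underside.
- red_cap: Bystander, not to be moved: loose red screw cap, 53 mm wide, 25 mm tall, lying behind the bay. Origin: centre of its underside.
- black_tape: Bystander, not to be moved: roll of black tape, 58 mm wide, 19 mm tall, lying to the right of the bay. Origin: centre of its underside.
- brass_fitting: Bystander, not to be moved: brass pipe fitting, 16 x 60 x 14 mm, lying to the left of the bay's mouth. Origin: centre of its underside.
- small_bottle: Bystander, not to be moved: small amber bottle with a blue cap, 57 mm wide, 119 mm tall, standing behind and to the right of the bay. Origin: centre of its underside.

How it is judged (in metres and radians):
At the end, for the whole second after the job is handed in: The profile lies flat and still on the worktop inside the bay behind the post: both of its ends no more than about 7 mm from touching the rear fence, and its middle within 24 mm of the bay's middle (between the end stops) (x of profile_end_1 in the frame of bay between -0.0195 and -0.006 m and x of profile_end_2 in the frame of bay between -0.0195 and -0.006 m and y of profile_center in the frame of bay between -0.024 and 0.024 m and height (world z) of profile below 0.005 m and angle between profile's own z axis and vertical below 0.08 rad and linear speed of profile below 0.01 m/s and angular speed of profile below 0.05 rad/s).
It fails at once if the profile was gripped or pressed hard (more than 35 N between the fingers and the profile) (contact force between the fingers and profile above 35 N).
It fails at once if the profile was lifted or tipped (more than 10 mm off the worktop or 0.2 rad) (height (world z) of profile above 0.01 m or angle between profile's own z axis and vertical above 0.2 rad).
It fails at once if another loose thing was moved by more than 15 mm (distance of any of white_vial, red_cap, black_tape, brass_fitting, small_bottle from where it was at the start of the episode above 0.015 m).
It also fails if it takes over 72 s, if anything falls off the work surface, if the arm or the gripper's body presses on something with over 40 N, if the wrist force passes 120 N, or if a joint passes its speed limit or range.

ROBOT

A 6-joint arm with a two-finger parallel gripper is mounted at the origin on a cart in front of the work surface, level with it; the furniture and walls round the work are solid. World frame = base frame: x ahead of the robot, y to its left, z up, the work surface at z = 0. Lengths are in m, angles in degrees, forces in N, time in s.
With the tool pointing down it reaches from about 0.3 to 0.75 m from the base axis. Payload 8.5 kg.
Tool frame: the origin (TCP) lies between the finger pads; the fingertips stand 22 mm ahead of it and the grasp point (between the pads) lies 3 mm ahead of it (env.nose_length is the distance from the TCP to the fingertips, in m); z points along the fingers, x is the direction in which the jaws open and shut, and the axes are right-handed (so a half turn about z gives the same grasp; the last joint's range is limited). The gripper opens to 85 mm and grips with 20 to 120 N. Pads are 22 mm wide; open, the fingers measure 114 mm over their backs; the gripper's body (76 mm by 85 mm) begins 54 mm behind the grasp point. The pads swing forward as they close: fully open they stand 13 mm farther back than shut.
Start: joints at [-86.247, 21.807, 74.336, -0, 83.858, -12.336], TCP at [0.152, -0.528, 0.253] pointing down, gripper open.
Joint ranges: [-178.18, 178.18], [-50.72, 133.34], [12.68, 142.11], [-81.47, 261.47], [9.98, 163.14], [-165.26, 165.26]. Speed limits (degrees/s): [136.94, 136.94, 180, 180, 180, 180].

INTERFACE

Orientations are given as a 3x3 rotation matrix whose columns are the frame's x, y, z axes.
In Python, from rig import env gives the robot as it stands.
- The arm moves only by the tool arm_command, never from a script. Its argument "steps" is a list of rows, each an object with "delta_pos": the shift along the world's x, y, z in mm, a list of three; "dr": the turn, a rotation vector about the world's x, y, z in degrees, a list of three. In form: [{"delta_pos": [dx, dy, dz], "dr": [wx, wy, wz]}, ...]. A call has 1 to 20 rows; each row shifts and turns the commanded pose from where the row before left it; what a row does not reach is not made up. A row lasts 1/10 s, in which the tool goes at most 50 mm and 8.59 degrees, less where a joint would pass 70% of its speed; a pose out of reach is approached as far as the arm can. A call with a gripper value outside its range is refused whole. "grip" is the opening, from 0 (shut) to 1 (fully open), set as the call begins (left out, the last holds). The fingers move at their own pace and stop on an object; "squeeze" is the grip in N (left out, the last holds). Time passes only in rows, so rows that do not move let the fingers close. It gives the time, the measured TCP pose, the force and the opening at its end, in the units of the state.
- env.observe(): the state, without advancing time (a new reading comes with each control period).
- env.get_image(name): name is "scene" or "top" or "wrist"; returns the picture (384x512x3 uint8, blue, green, red); there is no depth.
- env.get_calibration(name): a dict with "fx", "fy", "cx", "cy" (pixels), "view" (4x4, takes a point from world to camera coordinates). Camera axes: x right, y up, looking along -z (the intrinsics and any distortion apply to the point x, -y, -z); pixel columns grow to the right and rows downward; lengths in m; the calibration is good to about 2 mm. A picture is of the moment at which its call begins: read the wrist's pose just before it. get_calibration takes no time and is no camera call; for the wrist camera it gives the pose at the moment of the call.
- env.close_job(): hands the job in, once; it reports no verdict.
The state is a dict: "time_s": time; "q": joint angles; "qvel": joint speeds; "joint_efforts": joint torques, N m; "position": TCP position; "tool_rot": TCP orientation; "ft_force": force on the tool from outside, world axes, zero at the start; "wrist_torque": the same for the moment, N m; "grip_width": finger opening in m.
Only numpy, scipy, OpenCV 4.12 (cv2) and the standard library are available. Lean on these libraries where they do the work, as an engineer would, in place of code of your own. Each camera call takes 0.05 s, during which the arm holds its last target. There are 200 camera calls.

## Working session

There is one attempt and no reset: what is moved stays moved. The work goes in short steps, Python scripts to look and compute and a tool call to move; the robot and the scene stay as the last step left them, time stands still between calls to the robot, and variables do not carry over. Pictures are saved under pics/ and viewed, about 8 in all and at most 12, crops included, and the job is handed in when it is done.

Besides the shell and the picture viewer there is one more tool, called by a JSON object that holds its "method" and its "body", one argument or row to a line. arm_command: Moves the arm, as the interface text tells. Its arguments: {"type":"object","properties":{"steps":{"type":"array"},"grip":{"type":"number"},"squeeze":{"type":"number"}},"required":["steps"]}

```bash
mkdir -p pics; ls; cat > h.py <<'E'
import numpy as np, cv2
from rig import env
def grab(n,f):
    c=env.get_calibration(n); im=env.get_image(n); cv2.imwrite('pics/'+f,im); return im,c
def ray(c,u,v,z):
    V=np.array(c['view']); R=V[:3,:3]; o=-R.T@V[:3,3]
    d=R.T@np.array([(u-c['cx'])/c['fx'],-(v-c['cy'])/c['fy'],-1.])
    return o+d*(z-o[2])/d[2]
def proj(c,p):
    V=np.array(c['view']); q=V[:3,:3]@np.array(p)+V[:3,3]
    return c['cx']+c['fx']*q[0]/-q[2], c['cy']+c['fy']*-q[1]/-q[2]
E
python3 - <<'E'
from h import *
for n in('top','scene'):
    im,c=grab(n,n+'1.png'); print(n,{k:v for k,v in c.items() if k!='view'}); V=np.array(c['view']);print(-V[:3,:3].T@V[:3,3])
print(env.observe(), env.nose_length)
E
```

```text
pics
top {'fx': 416.4682927690235, 'fy': 416.4682927690235, 'cx': 260.389671571649, 'cy': 196.1454792837749}
[ 0.43744213 -0.06925915  1.04188221]
scene {'fx': 443.6542762338004, 'fy': 443.6542762338004, 'cx': 255.1978098762007, 'cy': 192.98287321527218}
[-0.00705409  0.55709396  0.52304611]
{'time_s': 0.1, 'q': array([-8.62459501e+01,  2.18365652e+01,  7.43791035e+01,  6.43981569e-04,
        8.38571307e+01, -1.23363558e+01]), 'qvel': array([-0.04603169, -0.1518817 , -0.08155854, -0.00594094,  0.00531704,
       -0.05489508]), 'joint_efforts': array([ 3.28160851e-03, -4.49220157e+01, -2.31655097e+01, -2.07173621e-04,
        3.66265289e-03,  4.67439463e-06]), 'position': array([ 0.15241422, -0.52822079,  0.25278648]), 'tool_rot': array([[ 2.77152557e-01, -9.60825923e-01, -7.20391165e-05],
       [-9.60825127e-01, -2.77152423e-01,  1.26859569e-03],
       [-1.23886544e-03, -2.82377547e-04, -9.99999193e-01]]), 'ft_force': array([ 0.1693538 , -0.13399966, -0.55425708]), 'wrist_torque': array([-0.0460252 , -0.00221943,  0.02115662]), 'grip_width': 0.08512192941890934} 0.022
```

View pics/top1.png

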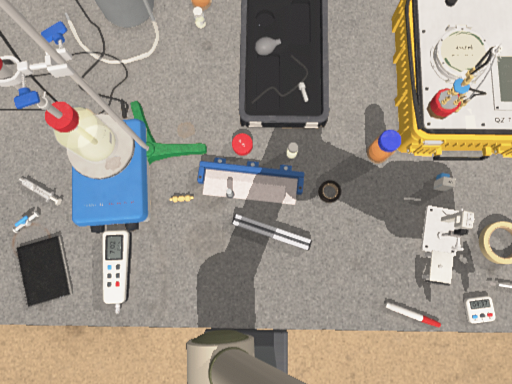

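View pics/scene1.png

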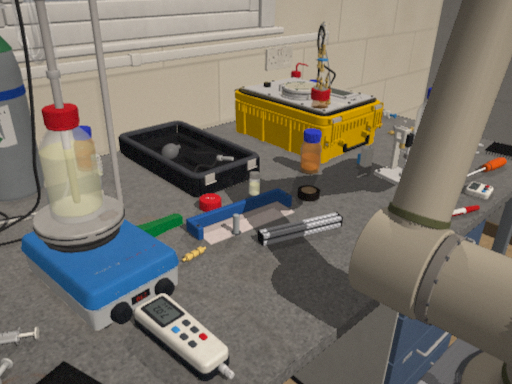

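The top view shows the bay at about (250,180), the post at (229,187) and the profile from (235,218) to (310,244). The tape is at (330,190), the bottle at (383,147) and the brass fitting at (181,198). I'll zoom in to get accurate corners.

```bash
python3 - <<'E'
import cv2
im=cv2.imread('pics/top1.png')[145:260,165:345]
cv2.imwrite('pics/top1z.png',cv2.resize(im,None,fx=4.4,fy=4.4,interpolation=cv2.INTER_CUBIC))
E
```

```text
(no output)
```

View pics/top1z.png

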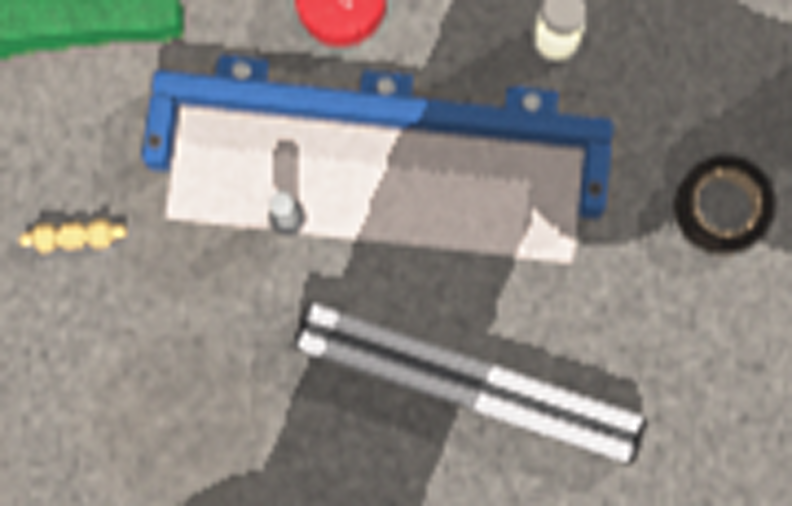

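```bash
python3 - <<'E'
from h import *
c=env.get_calibration('top')
def P(x,y,z): return ray(c,165+(x+.5)/4.4-.5,145+(y+.5)/4.4-.5,z)[:2]*1e3
for n,x,y,z in [('fenceOL',157,72,.03),('fenceOR',612,120,.03),('stopLtip out',145,166,.03),('stopLtip in',168,166,.03),('stopRtip in',583,215,.03),('stopRtip out',605,217,.03),('sheetNL',166,218,0),('sheetNR',573,264,0),('posttop',284,198,.045),('postfoot',290,226,0),
 ('pLf',310,303,.025),('pLn',298,348,.025),('pRf',645,418,.025),('pRn',630,463,.025),('tape',723,203,.01),('brass',73,236,.01),('redcap',341,2,.025)]:
    print(n,P(x,y,z).round(1))
L,R=P(157,72,.03),P(612,120,.03); d=(L-R)/np.linalg.norm(L-R); print(np.linalg.norm(L-R)); ex=np.array([d[1],-d[0]]); print(ex,np.degrees(np.arctan2(ex[1],ex[0])))
o=(L+R)/2-14*ex; print('bay',o,'post',o-58*ex+48*d)
a=(P(310,303,.025)+P(298,348,.025))/2;b=(P(645,418,.025)+P(630,463,.025))/2
print('prof',(a+b)/2,np.linalg.norm(a-b),np.degrees(np.arctan2(*( (a-b)*[-1,1])))); 
for p in(a,b,(a+b)/2): print('bayframe',(p-o)@ex,(p-o)@d)
E
```

```text
fenceOL [696.3  91.4]
fenceOR [ 671.9 -167.1]
stopLtip out [641.7  96.1]
stopLtip in [641.9  83.1]
stopRtip in [ 617.2 -150.8]
stopRtip out [ 616.2 -163.1]
sheetNL [617.3  87.6]
sheetNR [ 593.8 -147.4]
posttop [621.7  15.9]
postfoot [613.7  15.8]
pLf [565.9   1.4]
pLn [540.6   7.4]
pRf [ 504.6 -185.4]
pRn [ 479.8 -177.1]
tape [ 628.8 -232.4]
brass [604.4 138.9]
redcap [740.5 -12. ]
259.7004103616451
[ 0.99556858 -0.09403831] -5.395971460983807
bay [670.19993911 -36.52617025] post [616.9708006   16.71534375]
prof [522.72548355 -88.43367346] 195.44126876237706 -18.210111687853434
bayframe -120.26626351737563 29.74113922598575
bayframe -163.61301666623226 -160.83259591844538
bayframe -141.93964009180394 -65.54572834622981
```

Estimates:
- **Bay:** origin about (670,-37) mm, yaw -5.4°. The post is where the drawing predicts.
- **Profile:** centre about (523,-88) mm, yaw -18°, so its left end is already angled ahead by about 13° relative to the bay.

Plan:
1. Push about 83 mm square to the long face with the two open fingertips.
2. Push about 84 mm along its axis on the right end face, past the post.
3. Swing the right end in against the fence.

{"method": "arm_command", "body": {
  "steps": [
    {"delta_pos":[20,28,-8],"dr":[0,0,-2.1]},
    {"delta_pos":[20,28,-8],"dr":[0,0,-2.1]},
    {"delta_pos":[20,28,-8],"dr":[0,0,-2.1]},
    {"delta_pos":[20,28,-8],"dr":[0,0,-2.1]},
    {"delta_pos":[20,28,-8],"dr":[0,0,-2.1]},
    {"delta_pos":[20,28,-8],"dr":[0,0,-2.1]},
    {"delta_pos":[20,28,-8],"dr":[0,0,-2.1]},
    {"delta_pos":[20,28,-8],"dr":[0,0,-2.1]},
    {"delta_pos":[20,28,-8],"dr":[0,0,-2.1]},
    {"delta_pos":[20,28,-8],"dr":[0,0,-2.1]},
    {"delta_pos":[20,28,-8],"dr":[0,0,-2.1]},
    {"delta_pos":[20,28,-8],"dr":[0,0,-2.1]},
    {"delta_pos":[20,28,-8],"dr":[0,0,-2.1]},
    {"delta_pos":[20,28,-8],"dr":[0,0,-2.1]},
    {"delta_pos":[20,28,-8],"dr":[0,0,-2.1]},
    {"delta_pos":[20,28,-8],"dr":[0,0,-2.1]},
    {"delta_pos":[5,7,0],"dr":[0,0,-0.6]},
    {"delta_pos":[0,0,0],"dr":[0,0,0]}
  ],
  "grip": 1
}}

```text
time_s: 1.9
position: [0.4776, -0.0727, 0.1251]
tool_rot: [[-0.309, -0.951, -0.001], [-0.951, 0.309, 0.0], [0.0, 0.001, -1.0]]
ft_force: [-0.6, -0.2, 1.1]
grip_width: 0.0851
```

```bash
python3 - <<'E'
from h import *
o=env.observe(); print(o['time_s'],o['position'],np.degrees(np.arctan2(o['tool_rot'][1,0],o['tool_rot'][0,0])),env.nose_length)
im,c=grab('wrist','w1.png')
for p in [(.6702,-.0365,0),(.617,.0165,.045),(.5531,.0046,.025),(.4922,-.1812,.025)]: print(proj(c,p))
E
```

```text
1.9 [ 0.47760834 -0.0726728   0.12506167] -107.9770486280948 0.022
(np.float64(105.3754085529346), np.float64(-75.35941789675618))
(np.float64(23.639848536093524), np.float64(26.767268385767835))
(np.float64(107.06631176552648), np.float64(127.56795606572936))
(np.float64(403.46669080773563), np.float64(128.8917793725692))
```

View pics/w1.png

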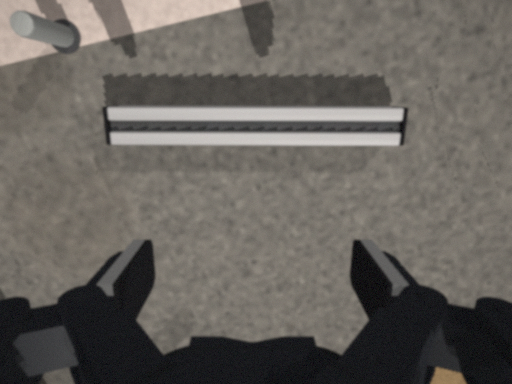

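The wrist view matches my estimates within about 2 mm: profile ends at columns 105 and 406, row 126, parallel to the jaws, with the post top at (23,22). I'll lower the tool and push.

{"method": "arm_command", "body": {
  "steps": [
    {"delta_pos":[0,0,-25],"dr":[0,0,0]},
    {"delta_pos":[0,0,-25],"dr":[0,0,0]},
    {"delta_pos":[0,0,-25],"dr":[0,0,0]},
    {"delta_pos":[0,0,-15],"dr":[0,0,0]},
    {"delta_pos":[0,0,-8],"dr":[0,0,0]},
    {"delta_pos":[0,0,0],"dr":[0,0,0]}
  ]
}}

```text
time_s: 2.55
position: [0.4769, -0.0742, 0.027]
tool_rot: [[-0.312, -0.95, -0.001], [-0.95, 0.312, 0.0], [-0.0, 0.001, -1.0]]
ft_force: [0.4, -0.1, -0.4]
grip_width: 0.0854
```

{"method": "arm_command", "body": {
  "steps": [
    {"delta_pos":[7.6,-2.5,0],"dr":[0,0,0]},
    {"delta_pos":[7.6,-2.5,0],"dr":[0,0,0]},
    {"delta_pos":[4.75,-1.55,0],"dr":[0,0,0]},
    {"delta_pos":[4.75,-1.55,0],"dr":[0,0,0]},
    {"delta_pos":[4.75,-1.55,0],"dr":[0,0,0]},
    {"delta_pos":[4.75,-1.55,0],"dr":[0,0,0]},
    {"delta_pos":[4.75,-1.55,0],"dr":[0,0,0]},
    {"delta_pos":[4.75,-1.55,0],"dr":[0,0,0]},
    {"delta_pos":[4.75,-1.55,0],"dr":[0,0,0]},
    {"delta_pos":[4.75,-1.55,0],"dr":[0,0,0]},
    {"delta_pos":[4.75,-1.55,0],"dr":[0,0,0]},
    {"delta_pos":[4.75,-1.55,0],"dr":[0,0,0]},
    {"delta_pos":[4.75,-1.55,0],"dr":[0,0,0]},
    {"delta_pos":[4.75,-1.55,0],"dr":[0,0,0]},
    {"delta_pos":[4.75,-1.55,0],"dr":[0,0,0]},
    {"delta_pos":[0,0,0],"dr":[0,0,0]}
  ]
}}

```text
time_s: 4.15
position: [0.5551, -0.0989, 0.0273]
tool_rot: [[-0.311, -0.95, 0.001], [-0.95, 0.311, -0.0], [0.0, -0.001, -1.0]]
ft_force: [0.0, -0.0, 0.7]
grip_width: 0.0852
```

```bash
python3 - <<'E'
from h import *
im,c=grab('wrist','w2.png')
for p in [(.6702,-.0365,0),(.617,.0165,.045)]: print(proj(c,p))
E
```

```text
(np.float64(24.962485044363802), np.float64(42.074341737317724))
(np.float64(-127.564060116337), np.float64(236.76483595413424))
```

View pics/w2.png

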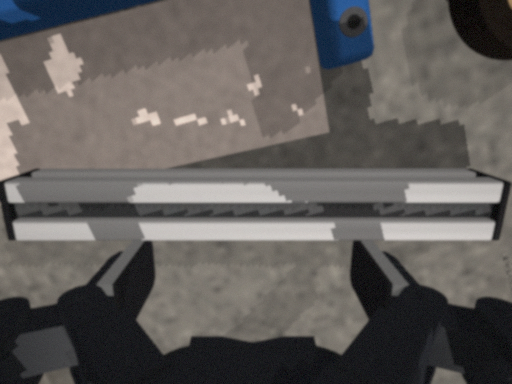

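The fingertips are flush on the near face (near top edge at row 241, columns about 14 to 494, parallel). I'll measure its position here.

```bash
cat >> h.py <<'E'
O=np.array([670.2,-36.5]); EX=np.array([.99557,-.09404]); EY=np.array([.09404,.99557])
def bay(p): p=np.array(p)[:2]-O; return np.array([p@EX,p@EY])
def world(b): return O+b[0]*EX+b[1]*EY
E
python3 - <<'E'
from h import *
c=env.get_calibration('wrist'); t=env.observe()['position'][:2]*1e3
a,b=ray(c,14,241,.025)[:2]*1e3,ray(c,496,241,.025)[:2]*1e3
u=(a-b)/np.linalg.norm(a-b); n=np.array([u[1],-u[0]]); ctr=(a+b)/2+12.5*n
print(a,b,np.linalg.norm(a-b),'bay ang',np.degrees(np.arctan2(u@EX,u@EY)),'ctr bay',bay(ctr),'tcp to face',((a+b)/2-t)@n)
# stop right tip seen inner corner
print('stopR inner top corner', bay(ray(c,327,68,.03)[:2]*1e3),'sheet NR',bay(ray(c,329,131,0)[:2]*1e3))
E
```

```text
[596.51912105 -10.12159678] [ 536.29414701 -195.11384   ] 194.54865085732993 bay ang 12.63680897634449 ctr bay [-84.91862672 -78.32017637] tcp to face 12.281152384903594
stopR inner top corner [ -38.44101481 -113.28993151] sheet NR [ -63.92755937 -116.71316244]
```

I have 25 mm left on the normal push. After that I'll back off, lift clear, turn 90°, nearly close the fingers and move to the right end face.

{"method": "arm_command", "body": {
  "steps": [
    {"delta_pos":[4.7,-1.55,0],"dr":[0,0,0]},
    {"delta_pos":[4.7,-1.55,0],"dr":[0,0,0]},
    {"delta_pos":[4.7,-1.55,0],"dr":[0,0,0]},
    {"delta_pos":[4.7,-1.55,0],"dr":[0,0,0]},
    {"delta_pos":[4.7,-1.55,0],"dr":[0,0,0]},
    {"delta_pos":[0,0,0],"dr":[0,0,0]},
    {"delta_pos":[-12,4,0],"dr":[0,0,0]},
    {"delta_pos":[-12,4,20],"dr":[0,0,0]},
    {"delta_pos":[0,0,30],"dr":[0,0,0]},
    {"delta_pos":[0,0,30],"dr":[0,0,0]},
    {"delta_pos":[0,0,0],"dr":[0,0,0]}
  ]
}}

```text
time_s: 5.3
position: [0.5555, -0.0989, 0.1112]
tool_rot: [[-0.311, -0.95, 0.007], [-0.95, 0.311, -0.003], [0.001, -0.008, -1.0]]
ft_force: [-0.0, -0.5, 0.2]
grip_width: 0.0858
```

{"method": "arm_command", "body": {
  "steps": [
    {"delta_pos":[0.5,-12.7,0],"dr":[0,0,8.2]},
    {"delta_pos":[0.5,-12.7,0],"dr":[0,0,8.2]},
    {"delta_pos":[0.5,-12.7,0],"dr":[0,0,8.2]},
    {"delta_pos":[0.5,-12.7,0],"dr":[0,0,8.2]},
    {"delta_pos":[0.5,-12.7,0],"dr":[0,0,8.2]},
    {"delta_pos":[0.5,-12.7,0],"dr":[0,0,8.2]},
    {"delta_pos":[0.5,-12.7,0],"dr":[0,0,8.2]},
    {"delta_pos":[0.5,-12.7,0],"dr":[0,0,8.2]},
    {"delta_pos":[0.5,-12.7,0],"dr":[0,0,8.2]},
    {"delta_pos":[0.5,-12.7,0],"dr":[0,0,8.2]},
    {"delta_pos":[0.5,-13,0],"dr":[0,0,8]},
    {"delta_pos":[0,0,0],"dr":[0,0,0]},
    {"delta_pos":[0,0,0],"dr":[0,0,0]}
  ],
  "grip": 0.1
}}

```text
time_s: 6.6
position: [0.5591, -0.238, 0.1067]
tool_rot: [[0.949, -0.315, -0.001], [-0.315, -0.949, 0.001], [-0.001, -0.0, -1.0]]
ft_force: [0.4, -0.2, -0.2]
grip_width: 0.0084
```

```bash
python3 - <<'E'
from h import *
im,c=grab('wrist','w3.png'); im2,c2=grab('top','top3.png')
z=cv2.resize(im2[145:260,165:345],None,fx=2.2,fy=2.2,interpolation=cv2.INTER_CUBIC)
k=np.zeros((384,396,3),np.uint8); k[:z.shape[0]]=z
cv2.imwrite('pics/m3.png',np.hstack([im[:,:400],k]))
print(env.observe()['position'],env.nose_length,proj(c,(.571,-.209,.0125)))
E
```

```text
[ 0.55924942 -0.23762058  0.10703005] 0.022 (np.float64(254.27565060676395), np.float64(155.16793391969452))
```

View pics/m3.png

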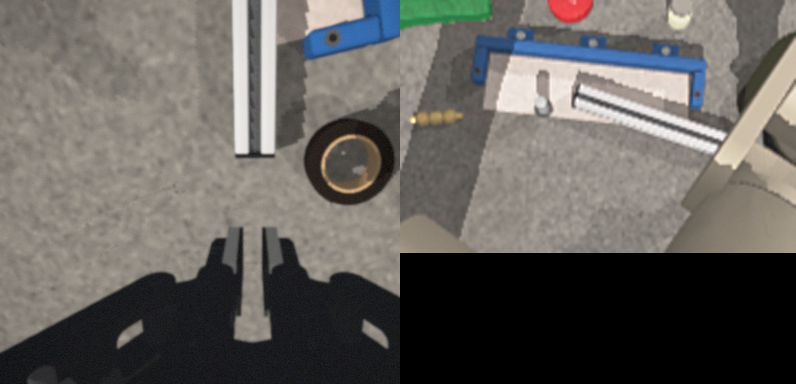

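The profile's right end is at (255,156) in the wrist view, in line with the fingers, with the tape well clear to the right. I'll check the line past the post numerically.

```bash
python3 - <<'E'
from h import *
c=env.get_calibration('top'); w=env.get_calibration('wrist')
T=lambda x,y,z: bay(ray(c,165+(x-400+.5)/2.2-.5,145+(y+.5)/2.2-.5,z)[:2]*1e3)
l=(T(581,85,.025)+T(574,106,.025))/2
# wrist: top edges at end row 156 and at row 5
r=(bay(ray(w,236,156,.025)[:2]*1e3)+bay(ray(w,274,156,.025)[:2]*1e3))/2
m=(bay(ray(w,232,5,.025)[:2]*1e3)+bay(ray(w,277,5,.025)[:2]*1e3))/2
for p,q in((l,r),(m,r)): d=p-q; print(p,q,np.linalg.norm(d),np.degrees(np.arctan2(*d)))
d=(l-r)/np.linalg.norm(l-r); n=np.array([d[1],-d[0]])
P=np.array([-58,48]); print('axis offset beyond post',(l-P)@n,(m-P)@n,'post bay',T(543,102,.045), 'need 19.5; fence-side at y95: ', (l+d*(95-l[1])/d[1]))
E
```

```text
[-41.57498516   9.89762113] [ -81.74930837 -179.10809998] 193.22820409873347 11.99997592299403
[-63.60828087 -96.90772731] [ -81.74930837 -179.10809998] 84.17837100874827 12.445273076701177
axis offset beyond post 23.988004644079734 24.642224064348007 post bay [-56.66995649  45.75150936] need 19.5; fence-side at y95:  [-23.4859535  95.       ]
```

The axis clears the post by about 4.5 mm and the fence by about 11 mm. I'll add roughly 3 mm of bias toward the fence during the axial push.

{"method": "arm_command", "body": {
  "steps": [
    {"delta_pos":[0,0,-25],"dr":[0,0,0]},
    {"delta_pos":[0,0,-25],"dr":[0,0,0]},
    {"delta_pos":[0,0,-12],"dr":[0,0,0]},
    {"delta_pos":[0,0,-6],"dr":[0,0,0]},
    {"delta_pos":[0,0,-4],"dr":[0,0,0]},
    {"delta_pos":[0,0,0],"dr":[0,0,0]}
  ]
}}

```text
time_s: 7.3
position: [0.5596, -0.2384, 0.0357]
tool_rot: [[0.95, -0.311, 0.001], [-0.311, -0.95, -0.0], [0.001, 0.0, -1.0]]
ft_force: [-0.7, -0.6, 0.3]
grip_width: 0.0086
```

{"method": "arm_command", "body": {
  "steps": [
    {"delta_pos":[1.75,4.85,0],"dr":[0,0,0]},
    {"delta_pos":[1.75,4.85,0],"dr":[0,0,0]},
    {"delta_pos":[1.75,4.85,0],"dr":[0,0,0]},
    {"delta_pos":[1.75,4.85,0],"dr":[0,0,0]},
    {"delta_pos":[1.75,4.85,0],"dr":[0,0,0]},
    {"delta_pos":[1.75,4.85,0],"dr":[0,0,0]},
    {"delta_pos":[1.75,4.85,0],"dr":[0,0,0]},
    {"delta_pos":[1.75,4.85,0],"dr":[0,0,0]},
    {"delta_pos":[1.75,4.85,0],"dr":[0,0,0]},
    {"delta_pos":[1.75,4.85,0],"dr":[0,0,0]},
    {"delta_pos":[0,0,0],"dr":[0,0,0]}
  ]
}}

```text
time_s: 8.4
position: [0.5771, -0.1891, 0.0353]
tool_rot: [[0.951, -0.31, -0.0], [-0.31, -0.951, 0.0], [-0.0, -0.0, -1.0]]
ft_force: [0.5, -0.4, 0.3]
grip_width: 0.0087
```

```bash
python3 - <<'E'
from h import *
im,c=grab('wrist','w4.png'); im2,c2=grab('top','top4.png')
z=cv2.resize(im2[150:250,180:320],None,fx=2.8,fy=2.8,interpolation=cv2.INTER_CUBIC)
k=np.zeros((384,392,3),np.uint8); k[:z.shape[0]]=z
cv2.imwrite('pics/m4.png',np.hstack([im[:,:400],k]))
print(env.observe()['position'])
E
```

```text
[ 0.57682009 -0.18953792  0.03517619]
```

View pics/m4.png

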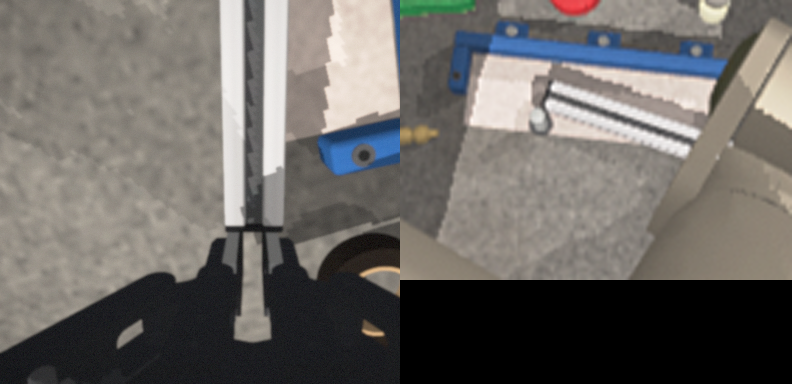

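```bash
python3 - <<'E'
from h import *
c=env.get_calibration('top'); w=env.get_calibration('wrist')
T=lambda x,y,z: bay(ray(c,180+(x-400+.5)/2.8-.5,150+(y+.5)/2.8-.5,z)[:2]*1e3)
l=(T(552,82,.025)+T(545,109,.025))/2
f=lambda v,a,b:(bay(ray(w,a,v,.025)[:2]*1e3)+bay(ray(w,b,v,.025)[:2]*1e3))/2
r=f(228,226,284); m=f(5,220,288)
for p,q in((l,r),(m,r)):
    d=p-q; L=np.linalg.norm(d); d/=L; n=np.array([d[1],-d[0]]); print(p,q,L,np.degrees(np.arctan2(*d)),'off',(r-[-58,48])@n)
print('post',T(540,113,.045),'tcp',bay(env.observe()['position']*1e3))
E
```

```text
[-34.03564289  42.6058016 ] [ -73.30985472 -146.86849908] 193.50187165191468 11.710429543671726 off 24.56039652029886
[-55.23260474 -63.58157188] [ -73.30985472 -146.86849908] 85.22616504851085 12.245982907650014 off 26.37189898468354
post [-54.09004983  46.18654731] tcp [ -78.57454754 -161.14140431]
```

The line is good (clearance from the post about 5–7 mm, left end at y≈45). I'll push the remaining 51 mm axially.

{"method": "arm_command", "body": {
  "steps": [
    {"delta_pos":[1.5,4.85,0],"dr":[0,0,0]},
    {"delta_pos":[1.5,4.85,0],"dr":[0,0,0]},
    {"delta_pos":[1.5,4.85,0],"dr":[0,0,0]},
    {"delta_pos":[1.5,4.85,0],"dr":[0,0,0]},
    {"delta_pos":[1.5,4.85,0],"dr":[0,0,0]},
    {"delta_pos":[1.5,4.85,0],"dr":[0,0,0]},
    {"delta_pos":[1.5,4.85,0],"dr":[0,0,0]},
    {"delta_pos":[1.5,4.85,0],"dr":[0,0,0]},
    {"delta_pos":[1.5,4.85,0],"dr":[0,0,0]},
    {"delta_pos":[1.5,4.85,0],"dr":[0,0,0]},
    {"delta_pos":[0,0,0],"dr":[0,0,0]}
  ]
}}

```text
time_s: 9.6
position: [0.5921, -0.1406, 0.0354]
tool_rot: [[0.951, -0.31, 0.0], [-0.31, -0.951, 0.0], [0.0, -0.0, -1.0]]
ft_force: [0.3, 1.0, 0.4]
grip_width: 0.0086
```

```bash
python3 - <<'E'
from h import *
im,c=grab('wrist','w5.png'); im2,c2=grab('top','top5.png')
z=cv2.resize(im2[150:250,180:320],None,fx=2.8,fy=2.8,interpolation=cv2.INTER_CUBIC)
k=np.zeros((384,392,3),np.uint8); k[:z.shape[0]]=z
cv2.imwrite('pics/m5.png',np.hstack([im[:,:400],k]))
print(env.observe()['position'],bay(env.observe()['position']*1e3))
E
```

```text
[ 0.59193019 -0.14121713  0.03536885] [ -68.07547203 -111.61372235]
```

View pics/m5.png

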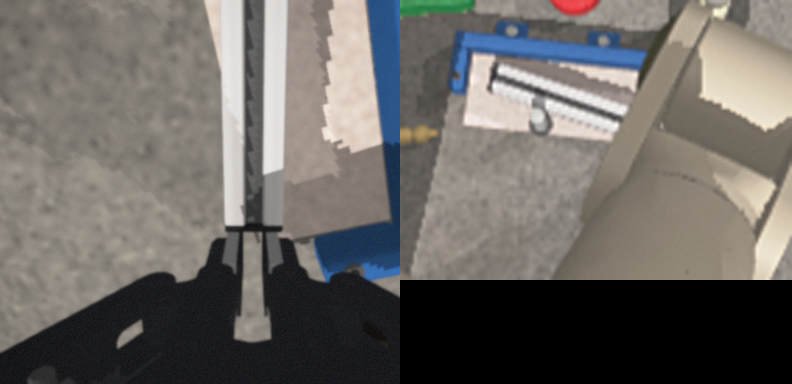

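The left end is now behind the post. The profile's centre is about (-43,-2) in the bay frame and its right end is at y≈-99, inside the right stop. I'll back off, lift, turn back, open the fingers and come in behind the right half of the near face.

{"method": "arm_command", "body": {
  "steps": [
    {"delta_pos":[-2.5,-7,0],"dr":[0,0,0]},
    {"delta_pos":[-2.5,-7,10],"dr":[0,0,0]},
    {"delta_pos":[0,0,30],"dr":[0,0,0]},
    {"delta_pos":[0,0,40],"dr":[0,0,0]},
    {"delta_pos":[0,0,0],"dr":[0,0,0]}
  ]
}}

```text
time_s: 10.2
position: [0.5887, -0.1572, 0.1213]
tool_rot: [[0.95, -0.312, 0.009], [-0.312, -0.95, -0.005], [0.01, 0.001, -1.0]]
ft_force: [0.1, 0.0, 0.8]
grip_width: 0.0087
```

{"method": "arm_command", "body": {
  "steps": [
    {"delta_pos":[-0.9,8.8,0],"dr":[0,0,-8.2]},
    {"delta_pos":[-0.9,8.8,0],"dr":[0,0,-8.2]},
    {"delta_pos":[-0.9,8.8,0],"dr":[0,0,-8.2]},
    {"delta_pos":[-0.9,8.8,0],"dr":[0,0,-8.2]},
    {"delta_pos":[-0.9,8.8,0],"dr":[0,0,-8.2]},
    {"delta_pos":[-0.9,8.8,0],"dr":[0,0,-8.2]},
    {"delta_pos":[-0.9,8.8,0],"dr":[0,0,-8.2]},
    {"delta_pos":[-0.9,8.8,0],"dr":[0,0,-8.2]},
    {"delta_pos":[-0.9,8.8,0],"dr":[0,0,-8.2]},
    {"delta_pos":[-0.9,8.8,0],"dr":[0,0,-8.2]},
    {"delta_pos":[-0.9,8.8,0],"dr":[0,0,-8]},
    {"delta_pos":[0,0,0],"dr":[0,0,0]},
    {"delta_pos":[0,0,0],"dr":[0,0,0]}
  ],
  "grip": 1
}}

```text
time_s: 11.5
position: [0.577, -0.0591, 0.1155]
tool_rot: [[-0.307, -0.952, 0.0], [-0.952, 0.307, -0.0], [0.0, -0.0, -1.0]]
ft_force: [-0.2, -0.0, 0.3]
grip_width: 0.0853
```

```bash
python3 - <<'E'
from h import *
o=env.observe(); print(o['position'],o['grip_width'],bay(o['position']*1e3)); im,c=grab('wrist','w6.png')
E
```

```text
[ 0.57695107 -0.05912376  0.11553754] 0.08526254418707888 [-90.70830341 -31.29266418]
```

View pics/w6.png

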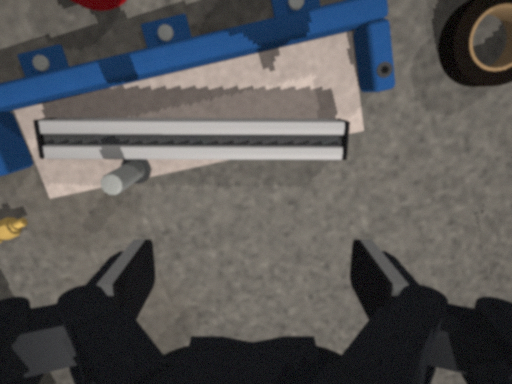

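The profile lies between the post (foot at about (140,170)) and the fence, with the fingers parallel to its near face. I'll lower, approach, then swing it in, stopping about 3 mm short of the fence.

{"method": "arm_command", "body": {
  "steps": [
    {"delta_pos":[-1,-3,-25],"dr":[0,0,0]},
    {"delta_pos":[0,0,-25],"dr":[0,0,0]},
    {"delta_pos":[0,0,-22],"dr":[0,0,0]},
    {"delta_pos":[0,0,-11],"dr":[0,0,0]},
    {"delta_pos":[0,0,-5],"dr":[0,0,0]},
    {"delta_pos":[4.75,-1.55,0],"dr":[0,0,0]},
    {"delta_pos":[4.75,-1.55,0],"dr":[0,0,0]},
    {"delta_pos":[4.75,-1.55,0],"dr":[0,0,0]},
    {"delta_pos":[0,0,0],"dr":[0,0,0]}
  ]
}}

```text
time_s: 12.45
position: [0.5912, -0.0666, 0.028]
tool_rot: [[-0.311, -0.95, 0.002], [-0.95, 0.311, -0.001], [0.0, -0.002, -1.0]]
ft_force: [0.1, 0.0, 0.5]
grip_width: 0.0853
```

{"method": "arm_command", "body": {
  "steps": [
    {"delta_pos":[3,-0.8,0],"dr":[0,0,1.03]},
    {"delta_pos":[3,-0.8,0],"dr":[0,0,1.03]},
    {"delta_pos":[3,-0.8,0],"dr":[0,0,1.03]},
    {"delta_pos":[3,-0.8,0],"dr":[0,0,1.03]},
    {"delta_pos":[3,-0.8,0],"dr":[0,0,1.03]},
    {"delta_pos":[3,-0.8,0],"dr":[0,0,1.03]},
    {"delta_pos":[3,-0.8,0],"dr":[0,0,1.03]},
    {"delta_pos":[3,-0.8,0],"dr":[0,0,1.03]},
    {"delta_pos":[3,-0.8,0],"dr":[0,0,1.03]},
    {"delta_pos":[3,-0.8,0],"dr":[0,0,1.03]},
    {"delta_pos":[3,-0.8,0],"dr":[0,0,1.03]},
    {"delta_pos":[3,-0.8,0],"dr":[0,0,1.03]},
    {"delta_pos":[0,0,0],"dr":[0,0,0]}
  ]
}}

```text
time_s: 13.75
position: [0.6267, -0.0759, 0.0273]
tool_rot: [[-0.099, -0.995, 0.001], [-0.995, 0.099, -0.0], [0.0, -0.001, -1.0]]
ft_force: [-0.3, 0.4, -0.1]
grip_width: 0.0853
```

```bash
python3 - <<'E'
from h import *
o=env.observe(); print(o['position'],bay(o['position']*1e3)); im,c=grab('wrist','w7.png'); im2,c2=grab('top','top7.png')
z=cv2.resize(im2[150:250,180:320],None,fx=2,fy=2,interpolation=cv2.INTER_CUBIC)
k=np.zeros((384,280,3),np.uint8); k[:200]=z
cv2.imwrite('pics/m7.png',np.hstack([im,k]))
E
```

```text
[ 0.62668262 -0.07590559  0.02727748] [-39.61889751 -43.32339961]
```

View pics/m7.png

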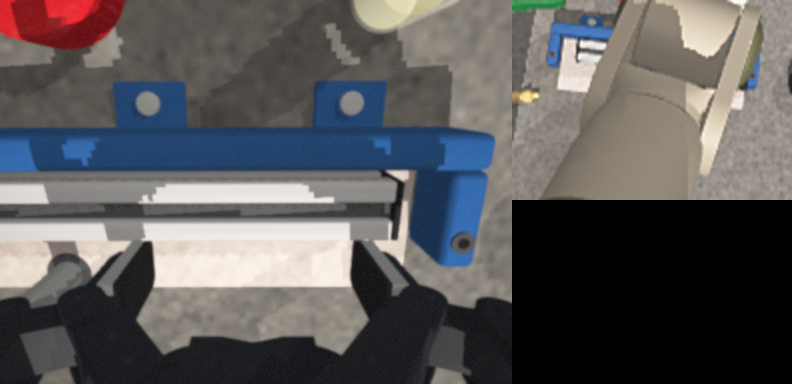

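It is flush with the fingers and nearly at the fence. The right end is at column ~402, short of the stop at ~412, and the left finger clears the post. I'll nudge forward gently while watching the force.

{"method": "arm_command", "body": {
  "steps": [
    {"delta_pos":[1,-0.1,0],"dr":[0,0,0.3]},
    {"delta_pos":[1,-0.1,0],"dr":[0,0,0]},
    {"delta_pos":[0,0,0],"dr":[0,0,0]}
  ]
}}

```text
time_s: 14.15
position: [0.6282, -0.076, 0.0273]
tool_rot: [[-0.095, -0.995, -0.0], [-0.995, 0.095, 0.0], [-0.0, 0.0, -1.0]]
ft_force: [0.8, -1.6, -0.1]
grip_width: 0.0853
```

{"method": "arm_command", "body": {
  "steps": [
    {"delta_pos":[0.7,-0.1,0],"dr":[0,0,0]},
    {"delta_pos":[0,0,0],"dr":[0,0,0]}
  ]
}}

```text
time_s: 14.35
position: [0.6289, -0.0761, 0.0273]
tool_rot: [[-0.095, -0.995, -0.0], [-0.995, 0.095, 0.0], [-0.0, 0.0, -1.0]]
ft_force: [0.0, 0.0, 0.3]
grip_width: 0.0852
```

{"method": "arm_command", "body": {
  "steps": [
    {"delta_pos":[0.6,0,0],"dr":[0,0,0]},
    {"delta_pos":[0,0,0],"dr":[0,0,0]}
  ]
}}

```text
time_s: 14.55
position: [0.6295, -0.0761, 0.0273]
tool_rot: [[-0.095, -0.995, -0.0], [-0.995, 0.095, 0.0], [-0.0, 0.0, -1.0]]
ft_force: [-0.6, 0.2, -0.3]
grip_width: 0.0852
```

{"method": "arm_command", "body": {
  "steps": [
    {"delta_pos":[0.6,-0.1,0],"dr":[0,0,0]},
    {"delta_pos":[0,0,0],"dr":[0,0,0]}
  ]
}}

```text
time_s: 14.75
position: [0.6302, -0.0762, 0.0273]
tool_rot: [[-0.095, -0.995, 0.0], [-0.995, 0.095, 0.0], [-0.0, -0.0, -1.0]]
ft_force: [0.3, 1.1, 0.1]
grip_width: 0.0856
```

No firm contact yet, but by calculation it is within 1–2 mm of the fence. I'll retreat for a clear look.

{"method": "arm_command", "body": {
  "steps": [
    {"delta_pos":[-8,1,0],"dr":[0,0,0]},
    {"delta_pos":[-15,1.5,0],"dr":[0,0,0]},
    {"delta_pos":[-15,1,15],"dr":[0,0,0]},
    {"delta_pos":[0,0,30],"dr":[0,0,0]},
    {"delta_pos":[0,0,30],"dr":[0,0,0]},
    {"delta_pos":[-5,8,30],"dr":[0,0,0]},
    {"delta_pos":[-5,8,30],"dr":[0,0,0]},
    {"delta_pos":[-5,8,20],"dr":[0,0,0]},
    {"delta_pos":[0,8,0],"dr":[0,0,0]},
    {"delta_pos":[0,8,0],"dr":[0,0,0]},
    {"delta_pos":[0,0,0],"dr":[0,0,0]}
  ]
}}

```text
time_s: 15.85
position: [0.5766, -0.0317, 0.181]
tool_rot: [[-0.094, -0.996, -0.002], [-0.996, 0.094, 0.001], [-0.001, 0.002, -1.0]]
ft_force: [-0.4, 0.3, -0.2]
grip_width: 0.0856
```

```bash
python3 - <<'E'
from h import *
o=env.observe(); print(o['position'],bay(o['position']*1e3)); im,c=grab('wrist','w8.png')
E
```

```text
[ 0.57657789 -0.0316585   0.18100183] [-93.66266146  -3.98417007]
```

View pics/w8.png

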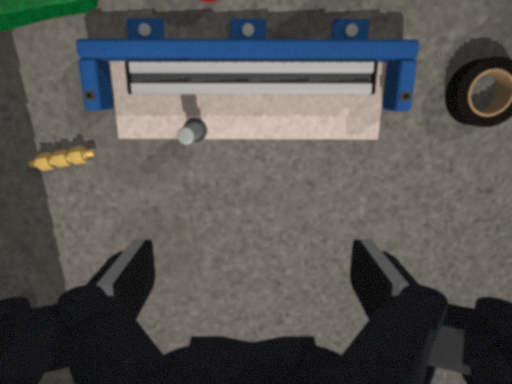

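The profile lies parallel to the fence (near edge at row 95 at both ends, columns 130 to 374), behind the post and between the stops. One numeric check against the fence edges in the same image.

```bash
python3 - <<'E'
from h import *
c=env.get_calibration('wrist'); B=lambda u,v,z: bay(ray(c,u,v,z)[:2]*1e3).round(1)
im=cv2.imread('pics/w8.png'); 
for u in(140,365): print(u,im[34:102,u].mean(1).round().astype(int).tolist())
print('fence far top edge',B(79,39.5,.03),B(417,39.5,.03),'(want 14,+-132)')
print('stop tips',B(84,109,.03),B(411,109,.03),'(want -40,+-132)')
print('profile near top edge',B(130,95,.025),B(374,95,.025),'touching = -25')
print('sheet near edge',B(118,138,0),B(380,138,0),'post top',B(186,134,.045))
E
```

```text
140 [66, 51, 49, 49, 49, 59, 67, 74, 77, 85, 83, 83, 84, 86, 87, 88, 84, 86, 87, 89, 86, 88, 84, 79, 67, 59, 67, 96, 133, 159, 169, 172, 171, 168, 169, 167, 169, 161, 140, 109, 77, 67, 71, 66, 70, 67, 72, 68, 96, 130, 156, 171, 173, 174, 170, 172, 169, 170, 169, 164, 164, 164, 168, 167, 166, 166, 166, 164]
365 [56, 51, 49, 52, 55, 57, 58, 70, 72, 79, 81, 81, 81, 84, 83, 84, 83, 83, 84, 83, 85, 83, 83, 77, 68, 59, 68, 100, 141, 164, 171, 174, 174, 176, 177, 177, 176, 174, 154, 117, 88, 71, 67, 64, 58, 48, 45, 53, 83, 125, 157, 172, 177, 177, 175, 178, 178, 180, 179, 174, 169, 169, 166, 169, 169, 168, 167, 164]
fence far top edge [ 15.5 127.6] [  15.8 -128.3] (want 14,+-132)
stop tips [-35.7 130.9] [ -35.4 -130.5] (want -40,+-132)
profile near top edge [-24.9  94.8] [ -24.7 -101.6] touching = -25
sheet near edge [-62.7 118.4] [ -62.5 -119.8] post top [-53.8  47.4]
```

```bash
python3 - <<'E'
from h import *
from scipy.optimize import brentq
c=env.get_calibration('wrist')
row=lambda x,y,z: proj(c,(*(world((x,y))/1e3),z))[1]
for y,f,pf,pn in((85,None,61,95.5),(-92,None,61,95.5)):
    ft,fn=39.3,58.0
    xs=lambda v,z: brentq(lambda x: row(x,y,z)-v,-150,80)
    print(y,'fence far',xs(ft,.03),'fence near',xs(fn,.03),'prof far top',xs(pf,.025),'prof near top',xs(pn,.025),'if bottom',xs(pn,0))
E
```

```text
85 fence far 15.716931130836073 fence near 2.46771100272872 prof far top 0.7506420083714782 prof near top -25.317414016163024 if bottom -25.458132989258498
-92 fence far 15.925774881419349 fence near 2.6772240144918893 prof far top 0.960264191939518 prof near top -25.10649890904448 if bottom -25.247217882140088
```

In the same image, with a bias of about 2 mm common to both, both ends are about 1.5 mm from the fence and the centre is at y≈-3 mm. That is well inside tolerance, so I'm handing in.

```bash
python3 -c "
from rig import env
print(env.observe()['time_s'],env.close_job())"
```

```text
the job is handed in; nothing more can be done
15.9 None
```

The profile is in the bay behind the post, between the stops and along the rear fence. I handed the job in at 15.9 s of the 72 s allowed; `close_job` gives no verdict.

**How it was moved:** I pushed it square-on with the two open fingertips, then along its axis on the right end face past the post. Last, I swung the right end in to the fence. It was never gripped. Every force reading stayed under about 2 N, but I only read force at the end of each move.

**Last check, from the wrist camera:**

| Measure | Result | Limit |
|---|---|---|
| Gap to fence, both ends | about 1.5 mm (profile parallel to the fence) | about 7 mm |
| Profile middle along the bay | y about -3 mm | ±24 mm |

- **Bystanders:** the tape and brass fitting looked undisturbed. I didn't re-measure any of the bystanders, and the bottle, vial and most of the cap were outside the final picture. The arm never came near them.
- **Disagreements:** direct ray readings of the bay came out 1.5–4 mm off its known dimensions. I therefore judged the gap against the fence edge in the same image. The last nudges gave no clear contact force, which fits a small remaining gap rather than firm contact.

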